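# Check a trigger clamp on a glue-up

## Robot

A 6-joint arm with a two-finger parallel gripper is mounted at the origin on the work surface. World frame = base frame: x ahead of the robot, y to its left, z up, the work surface at z = 0. Lengths are in mm, angles in rad, forces in N, time in s.
With the tool pointing down it reaches from about 275 to 750 mm from the base axis. Payload 10.2 kg.
Tool frame: the origin (TCP) lies at the very end of the fingers, on their centre line; the grasp point (between the pads) lies 19 mm behind it (ctrl.tcp_to_grasp is the distance from the TCP to the grasp point, in mm); z points along the fingers, x is the direction in which the jaws open and shut, and the axes are right-handed (so a half turn about z gives the same grasp; the last joint's range is limited). The gripper opens to 85 mm and grips with 20 to 120 N. Pads are 22 mm wide; open, the fingers measure 114 mm over their backs; the gripper's body (76 mm by 85 mm) begins 54 mm behind the grasp point. The pads swing forward as they close: fully open they stand 13 mm farther back than shut.
Start: joints at [-1.545, 0.313, 1.498, -0, 1.331, -0.223], TCP at [129.263, -508.844, 231.294] pointing down, gripper open.
Joint ranges: [-2.94, 2.94], [-0.97, 2.17], [0.19, 2.56], [-1.23, 4.37], [0.02, 3.11], [-2.88, 2.88]. Speed limits (rad/s): [2.39, 2.39, 3.01, 3.14, 3.14, 3.14].

## Interface

Orientations are given as a unit quaternion [w, x, y, z].
In Python, from rig import monitor, vision, order, ctrl gives the robot as it stands. The module is installed in compiled form; this text tells all that it offers.
- The arm moves only by the shell command python3 -m pendant 'ROWS' [FORCE]. ROWS is JSON, a list that holds one entry, the list of rows, each a list of 5 numbers: the closure, from -1 (fully open) to 1 (shut), then the shift along the world's x, y, z in m, then the turn about the world's z in degrees. In form: [[[fingers, dx, dy, dz, spin], ...]]. A call has 1 to 20 rows; each row is the pose to reach, as a shift and turn from the pose commanded when the call began; what a row does not reach only later rows make up. A row lasts 1/10 s, in which the tool goes at most 50 mm and 8.59 degrees, less where a joint would pass 70% of its speed; a pose out of reach is approached as far as the arm can. A call with a gripper value outside its range is refused whole. The fingers move at their own pace and stop on an object; FORCE is the grip in N (left out, the last holds). Time passes only in rows, so rows that repeat a pose let the fingers close. It gives the time, the measured TCP pose, the force and the opening at its end, in the units of the state.
- monitor.sense(): the state, without advancing time (a new reading comes with each control period).
- vision.capture(name): name is "scene" or "top" or "wrist"; returns (picture, depth): 400x640x3 uint8, red, green, blue; 400x640 float32, mm along the optical axis (not along the pixel's ray), 0 where there is no reading.
- vision.camera_info(name): a dict with "fov_y" (degrees; the focal length in pixels is half the picture's height over the tangent of half this angle, whatever the lens; pixels are square), "cx", "cy" (the principal point, pixels), "R" (3x3) and "t" (3): a world point X has camera coordinates R X + t; the wrist camera has in their place "hand_eye" (4x4, takes a point from camera to tool coordinates, whose origin is the TCP and whose axes are the tool frame's). Camera axes: x right, y down, z forward; pixel columns grow to the right and rows downward; lengths in mm; the calibration is good to about 2 mm. A picture is of the moment at which its call begins: read the wrist's pose just before it. camera_info takes no time and is no camera call.
- order.finish_job(): hands the job in, once; it reports no verdict.
The state is a dict: "time_s": time; "joints": joint angles; "dq": joint speeds; "tau": joint torques, N m; "eef_pos": TCP position; "ee_rot": TCP orientation; "force": force on the tool from outside, world axes, zero at the start; "wrist_torque": the same for the moment, N m; "grip_width": opening from 0.0 (shut) to 1.0 (fully open).
Only numpy, scipy, OpenCV 4.12 (cv2) and the standard library are available. Lean on these libraries where they do the work, as an engineer would, in place of code of your own. Each camera call takes 0.05 s, during which the arm holds its last target.

## Task

Check the one-handed trigger clamp on the glued-up boards. With the backs of your fingers press its trigger in towards the grip until it comes up firmly against its stop, to take up any slack, let it spring right out again, then press it to its stop a second time and finish there, still holding it pressed, so that I can see that it stops short of the grip. Only push the trigger from its front: do not grasp it or squeeze it together with the grip, do not force it, and leave the tools lying around where they are.

Things in the scene. Friction and masses are not known exactly. Their poses are not given: they have to be found in the camera images.
- panel: The glue-up: three light boards edge to edge, together 200 (x) by 380 mm (y), on two dark bearers, top 65 mm above the bench. Fixed. Origin at bench height under the boards' middle. Three clamps lie across it (along x), about 125 mm apart along y: one trigger clamp, two screw clamps; their order varies.
- clamp: The trigger clamp: black plastic, steel bar, an upright pistol grip with a grey trigger in front. Fixed, square across the panel (same yaw). Origin at bench height under the middle of the boards' width; z up; x along the bar, from the grip (x = -152 mm) to the fixed jaw (+115 mm). Bar top 95 mm, body top 108 mm above the bench; between trigger and fixed jaw only the bar, free above it.
- grip: The trigger clamp's fixed black pistol grip, nearly upright, 26 mm thick along the bar, 27 mm wide, top 188 mm above the bench. Its origin is the clamp's origin; the grip itself stands at clamp x = -152 mm, its front face at about x = -141 mm at the height of the trigger's tip.
- trigger_tip (a point): Front of the trigger's rounded free end (14 mm thick, 20 wide), where to press. Trigger out: clamp x = -77, y = 0, 169 mm above the bench (trigger top 176); below, it slopes to its pivot at x = -118, height 70 mm. At the stop the tip is 28 mm nearer the grip, 5 mm higher, about 20 mm short of the grip. Axes: the clamp's when out; they turn with the trigger.
- trigger (a joint): The trigger's angle about its pivot, rad: 0 = sprung out, 0.26 = against its firm stop (a hard push gives a little more). The return spring takes about 2 N at the tip to start, 6 N at the stop; 10 to 20 N is a firm press, over 60 N is forcing it.
- fclamp_a: A screw clamp across the boards: steel bar, dark steel arms, round wooden handle lying level beyond the boards' near edge (to x = -283 mm, 33 mm thick). Fixed. Nowhere higher than 100 mm above the bench. Origin and axes as the trigger clamp's. Not to be used.
- fclamp_b: A screw clamp across the boards: steel bar, dark steel arms, round wooden handle lying level beyond the boards' near edge (to x = -283 mm, 33 mm thick). Fixed. Nowhere higher than 100 mm above the bench. Origin and axes as the trigger clamp's. Not to be used.
- rosette: A small carved wooden disc, 48 mm across, 30 mm high, lying loose on the boards between two clamps. Leave it. Origin under its centre.
- gouge: A loose carving gouge, 175 mm long with a pear-shaped wooden handle 26 mm thick, lying on the boards between two clamps, along its x axis. Leave it. Origin under its middle.
- glue: A loose white glue bottle, 60 mm across, 170 mm high, standing on the bench to the right of the boards. Leave it. Origin under its centre.
- mallet: A loose carver's mallet of dark wood, 84 mm across, 228 mm high, standing on its head on the bench to the left of the boards. Leave it. Origin under its centre.
- plane: A loose small metal plane, 160 x 50 mm, about 65 mm high, on the bench to the left. Leave it. Origin under its middle.
- square: A loose try square, dark wooden stock and steel blade, about 165 x 110 mm, 18 mm high, on the bench to the right. Leave it. Origin under its stock.
- stone: A loose sharpening stone on a wooden base, 200 x 75 mm, 36 mm high, on the bench to the right. Leave it. Origin under its middle.

How it is judged:
By the outcome, as a careful person would: the job done as asked, in the order asked, and still so for the second after the job is handed in, while the arm keeps its last pose, push and grip.
It also fails if it takes over 43 s, if anything falls off the work surface, if the arm or the gripper's body presses on something with over 40 N, if the wrist force passes 120 N, or if a joint passes its speed limit or range.

## Working session

There is one attempt and no reset: what is moved stays moved. The work goes in short steps, Python scripts to look and compute and a shell command to move; the robot and the scene stay as the last step left them, time stands still between calls to the robot, and variables do not carry over. Pictures are saved under pics/ and viewed, and the job is handed in when it is done.

```bash
mkdir -p pics; cat > h.py <<'E'
import numpy as np,cv2
from rig import monitor,vision,order,ctrl
def pts(name,depth):
    c=vision.camera_info(name); f=200/np.tan(np.radians(c['fov_y'])/2)
    v,u=np.mgrid[0:400,0:640]
    P=np.stack([(u-c['cx'])/f*depth,(v-c['cy'])/f*depth,depth],-1)
    R=np.array(c['R']);t=np.array(c['t'])
    return (P-t)@R
E
python3 - <<'E'
from h import *
s=monitor.sense();print({k:np.round(v,3) for k,v in s.items()})
for n in("scene","top"):
    im,d=vision.capture(n);np.savez(f'{n}.npz',im=im,d=d,X=pts(n,d))
    cv2.imwrite(f'pics/{n}0.png',im[...,::-1])
    print(vision.camera_info(n))
E
```

```text
{'time_s': np.float64(0.0), 'joints': array([-1.545,  0.313,  1.498, -0.   ,  1.331, -0.223]), 'dq': array([ 0.001,  0.   ,  0.   ,  0.001, -0.   , -0.   ]), 'tau': array([-1.0000e-03, -4.1226e+01, -2.5974e+01, -0.0000e+00,  4.0000e-03,
        0.0000e+00]), 'eef_pos': array([ 129.238, -508.576,  230.734]), 'ee_rot': array([-0.   ,  0.789, -0.614, -0.   ]), 'force': array([-0.449,  0.543,  0.121]), 'wrist_torque': array([-0.011,  0.098,  0.059]), 'grip_width': np.float64(1.0)}
{'fov_y': 44.33073547396474, 'cx': 323.20019120695133, 'cy': 204.7096217021402, 'R': array([[ 0.18047349,  0.98350426,  0.01219391],
       [ 0.82417409, -0.14444688, -0.54760585],
       [-0.53681131,  0.10887824, -0.83664756]]), 't': array([ -73.31645868, -402.07742363, 2003.83550092])}
{'fov_y': 49.317981451037184, 'cx': 324.42408803503315, 'cy': 197.29695674480902, 'R': array([[-0.0104291 , -0.99990637,  0.00885949],
       [-0.98904172,  0.00901012, -0.14736107],
       [ 0.14726745, -0.01029925, -0.98904308]]), 't': array([  -5.85954313,  537.32752049, 1276.15238564])}
```

View pics/scene0.png

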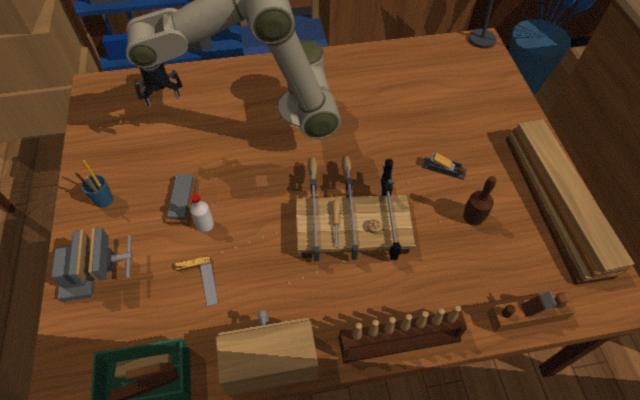

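View pics/top0.png

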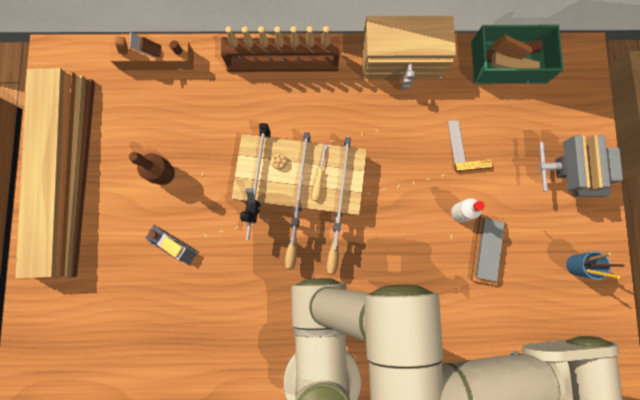

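```bash
python3 - <<'E'
from h import *
for n,(r0,r1,c0,c1) in dict(top=(110,290,215,385),scene=(140,275,280,430)).items():
    z=np.load(n+'.npz');im,d,X=z['im'],z['d'],z['X']
    print(n, X[r0:r1,c0:c1].reshape(-1,3).min(0))
    m=(abs(X[...,2]-65)<4);m[:r0]=0;m[r1:]=0;m[:,:c0]=0;m[:,c1:]=0
    p=X[m][:,:2].astype(np.float32)
    print(len(p),cv2.minAreaRect(p),np.percentile(p,[1,99],axis=0))
    hi=(X[...,2]>112)&(X[...,2]<210);hi[:r0]=0;hi[r1:]=0;hi[:,:c0]=0;hi[:,c1:]=0
    v,u=np.where(hi)
    for a,b in list(zip(u,v))[::3]: print(a,b,np.round(X[b,a]),im[b,a])
    cv2.imwrite(f'pics/{n}z.png',cv2.resize(im[r0:r1,c0:c1,::-1],None,fx=4,fy=4,interpolation=cv2.INTER_CUBIC)[:600,:800])
E
```

```text
top [ 261.57411959 -206.53015417  -11.14747701]
6603 ((529.677978515625, 74.3150634765625), (380.43218994140625, 405.96453857421875), 81.903564453125) [[ 335.00577515 -124.17399536]
 [ 716.86309448  251.79535126]]
246 188 [544. 203. 175.] [187 159 129]
249 188 [545. 195. 174.] [179 154 127]
246 189 [542. 203. 175.] [160 149 134]
249 189 [541. 194. 178.] [148 144 135]
252 189 [542. 187. 174.] [141 133 121]
247 190 [539. 200. 176.] [140 138 130]
250 190 [538. 191. 178.] [146 143 135]
253 190 [540. 185. 166.] [160 150 144]
248 191 [536. 197. 177.] [125 123 115]
251 191 [536. 189. 175.] [129 125 118]
246 192 [534. 203. 170.] [120 105  87]
249 192 [534. 195. 172.] [101  99  93]
252 192 [534. 187. 173.] [99 95 88]
247 193 [533. 202. 164.] [93 85 74]
250 193 [532. 193. 167.] [83 83 77]
253 193 [534. 186. 156.] [120 113 107]
249 194 [531. 197. 159.] [73 73 68]
252 194 [530. 188. 162.] [76 74 69]
248 195 [529. 201. 152.] [77 76 73]
251 195 [529. 192. 153.] [77 77 72]
247 196 [527. 205. 145.] [135 111  84]
250 196 [526. 196. 149.] [76 76 71]
253 196 [527. 188. 144.] [85 82 77]
248 197 [524. 20
[... 4750 characters left out ...]
.] [80 80 73]
392 180 [543. 199. 177.] [87 83 79]
388 181 [538. 188. 167.] [50 49 47]
391 181 [544. 195. 174.] [84 81 76]
394 181 [547. 205. 175.] [107  82  69]
389 182 [545. 189. 170.] [65 64 61]
392 182 [547. 198. 171.] [71 71 68]
387 183 [529. 190. 143.] [34 28 30]
390 183 [543. 194. 161.] [46 43 44]
393 183 [543. 205. 158.] [78 58 44]
389 184 [540. 193. 151.] [26 23 20]
392 184 [536. 205. 143.] [64 50 39]
388 185 [533. 193. 135.] [16 12 14]
391 185 [537. 202. 140.] [40 31 30]
387 186 [531. 191. 129.] [27 26 25]
390 186 [532. 201. 127.] [25 21 22]
387 187 [527. 194. 116.] [25 25 24]
390 187 [529. 204. 116.] [33 32 31]
397 244 [742. 171. 113.] [23 20 22]
400 246 [751. 177. 116.] [54 41 28]
```

View pics/topz.png

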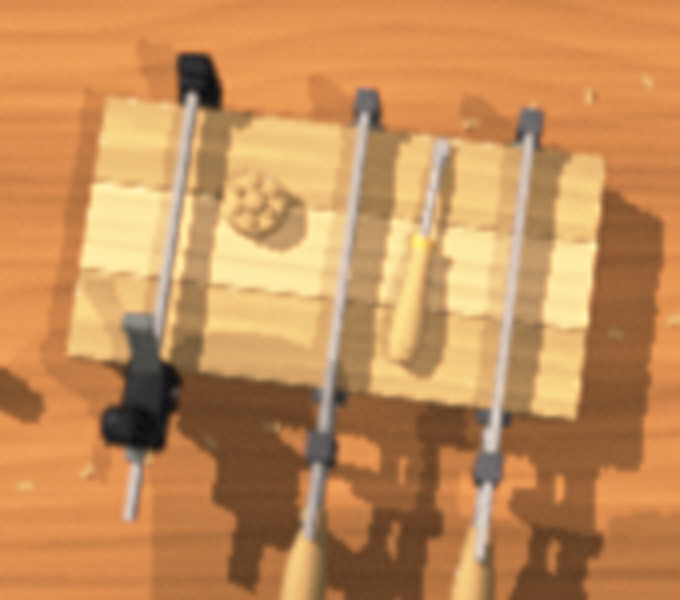

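View pics/scenez.png

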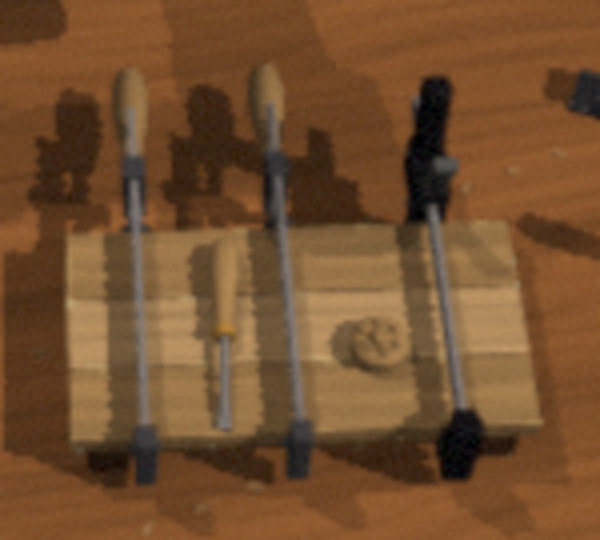

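Leftmost clamp in both pictures is the trigger clamp: trigger tip at top px (248,189), i.e. about (544,195,175), and grip at (246,216). The spacing of about 75 mm and the 188 mm height fit the description. Clamp yaw is about -8.4°. Next I go above and in front of it with the fingers shut.

```bash
python3 -m pendant '[[[1,0,0,0.069,0],[1,0,0,0.069,0],[1,0.02,0.03,0.069,4],[1,0.05,0.07,0.069,8],[1,0.08,0.12,0.069,16],[1,0.11,0.16,0.069,24],[1,0.14,0.2,0.069,32],[1,0.17,0.25,0.069,40],[1,0.2,0.29,0.069,48],[1,0.23,0.33,0.069,56],[1,0.25,0.37,0.069,64],[1,0.28,0.41,0.069,67.4],[1,0.31,0.45,0.069,67.4],[1,0.33,0.49,0.069,67.4],[1,0.36,0.53,0.069,67.4],[1,0.39,0.57,0.069,67.4],[1,0.41,0.61,0.069,67.4],[1,0.44,0.65,0.069,67.4],[1,0.475,0.695,0.069,67.4],[1,0.475,0.695,0.069,67.4]]]' 20
python3 - <<'E'
from h import *
s=monitor.sense();print({k:np.round(v,3) for k,v in s.items()})
im,d=vision.capture("wrist");cv2.imwrite('pics/w1.png',im[...,::-1])
c=vision.camera_info("wrist");print(c)
np.savez('w1.npz',d=d,im=im,p=s['eef_pos'],q=s['ee_rot'])
E
```

```text
time_s: 2.1
eef_pos: [605.5, 189.9, 297.6]
ee_rot: [-0.0, 0.997, -0.071, -0.002]
force: [-1.4, -0.3, -0.6]
grip_width: -0.001
{'time_s': np.float64(2.1), 'joints': array([1.19e-01, 5.41e-01, 9.94e-01, 1.00e-03, 1.61e+00, 2.61e-01]), 'dq': array([ 0.023,  0.074, -0.137, -0.021,  0.069,  0.038]), 'tau': array([ 1.4150e+00, -5.3756e+01, -2.9578e+01,  1.8700e-01,  2.8000e-02,
        3.5000e-01]), 'eef_pos': array([605.485, 189.937, 297.567]), 'ee_rot': array([-0.   ,  0.997, -0.071, -0.002]), 'force': array([-1.434, -0.305, -0.589]), 'wrist_torque': array([-0.034,  0.029,  0.001]), 'grip_width': np.float64(-0.001)}
{'fov_y': 66.41151626247941, 'cx': 318.06974560741793, 'cy': 197.22085597220646, 'hand_eye': array([[ 9.99999745e-01,  6.94929891e-04, -1.63928267e-04,
         5.55247747e-01],
       [-6.17259153e-04,  9.56809401e-01,  2.90715307e-01,
        -7.35695307e+01],
       [ 3.58874863e-04, -2.90715132e-01,  9.56809586e-01,
        -1.44174940e+02],
       [ 0.00000000e+00,  0.00000000e+00,  0.00000000e+00,
         1.00000000e+00]])}
```

View pics/w1.png

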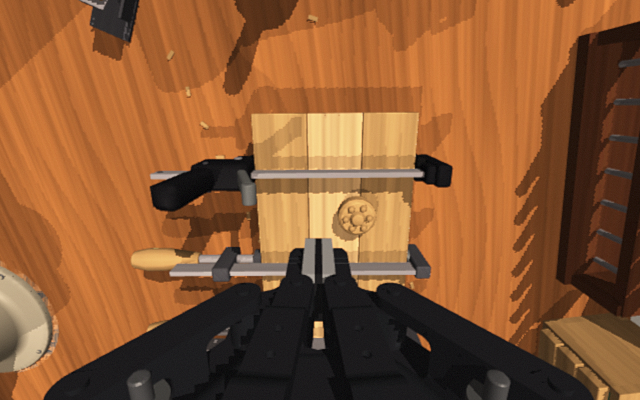

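```bash
python3 - <<'E'
from h import *
from scipy.spatial.transform import Rotation as Ro
z=np.load('w1.npz');d=z['d'];c=vision.camera_info("wrist");f=200/np.tan(np.radians(c['fov_y'])/2)
v,u=np.mgrid[0:400,0:640]
P=np.stack([(u-c['cx'])/f*d,(v-c['cy'])/f*d,d],-1);H=c['hand_eye']
T=P@H[:3,:3].T+H[:3,3]
q=z['q'];R=Ro.from_quat([q[1],q[2],q[3],q[0]]).as_matrix()
X=T@R.T+z['p']
print('yaw tool',np.degrees(np.arctan2(R[1,0],R[0,0])))
m=(abs(X[...,2]-65)<4)&(d>0);m[:100]=0
print(np.degrees(0),cv2.minAreaRect(X[m&(u>240)&(u<430)&(v<240)][:,:2].astype(np.float32)))
# bar line
for uu in (165,270,300,330,360,400):
    col=[(vv,X[vv,uu]) for vv in range(160,190) if 92<X[vv,uu,2]<99 or False]
    if col: print(uu,np.round(np.mean([x for _,x in col],0),1),len(col))
hi=(X[...,2]>110)&(X[...,2]<195)&(v<230)
for vv in range(170,212,3):
    us=np.where(hi[vv])[0]
    if len(us): print(vv,us.min(),us.max(),[tuple(np.round(X[vv,k]).astype(int)) for k in us[::12]],np.round(X[vv,us[-1]]))
s=(u>235)&(u<262)&(X[...,2]>163)&(X[...,2]<185)&(v<215)
print('tip',s.sum(),X[s].min(0),X[s].max(0),X[s].mean(0))
# gripper geometry in tool frame
for za in range(-75,1,5):
    s=(d>0)&(abs(T[...,2]-za)<2.5)&(abs(T[...,1])<60)&(abs(T[...,0])<90)
    if s.any(): print(za,np.round([T[s][:,0].min(),T[s][:,0].max(),T[s][:,1].min(),T[s][:,1].max()]),s.sum())
E
```

```text
yaw tool -8.131634329512504
0.0 ((623.31982421875, 168.86788940429688), (164.34344482421875, 230.97994995117188), 81.9254379272461)
165 [429.  209.2  96.5] 5
270 [549.4 192.6  95.9] 6
300 [584.  188.4  96.3] 5
330 [618.4 184.   95.9] 6
360 [652.7 179.2  96.1] 6
400 [698.5 172.7  95.9] 6
170 191 448 [(np.int64(475), np.int64(216), np.int64(128)), (np.int64(485), np.int64(214), np.int64(123)), (np.int64(501), np.int64(209), np.int64(111))] [748. 174. 110.]
173 182 451 [(np.int64(463), np.int64(214), np.int64(125)), (np.int64(482), np.int64(215), np.int64(139)), (np.int64(489), np.int64(211), np.int64(126)), (np.int64(501), np.int64(206), np.int64(111)), (np.int64(528), np.int64(205), np.int64(125))] [751. 170. 110.]
176 175 449 [(np.int64(462), np.int64(214), np.int64(139)), (np.int64(480), np.int64(215), np.int64(151)), (np.int64(487), np.int64(211), np.int64(140)), (np.int64(490), np.int64(205), np.int64(118)), (np.int64(515), np.int64(200), np.int64(110)), (np.int64(534), np.int64(202), np.int64(128))] [749. 167. 111.]
179 168 449 [(np.int64(461), np.int64(214), np.int64(152)), (np.
[... 3111 characters left out ...]
179 [(np.int64(461), np.int64(195), np.int64(185)), (np.int64(473), np.int64(194), np.int64(187))] [478. 191. 180.]
tip 347 [534.91943808 183.4571264  163.01040176] [549.71140096 204.31920238 179.29538648] [542.86999832 194.98720835 175.63766859]
-75 [-53.  56. -18.  10.] 5499
-70 [-49.  50. -18.   9.] 3536
-65 [-45.  47. -17.   9.] 2365
-60 [-41.  42. -13.   9.] 3712
-55 [-37.  39. -14.  11.] 2651
-50 [-34.  35. -14.  12.] 1684
-45 [-29.  30. -14.  12.] 702
-40 [-16.  17. -12.  12.] 625
-35 [-13.  14. -11.   0.] 218
-30 [-13.  14. -11.  -6.] 359
-25 [-13.  14. -11.  -6.] 342
-20 [-13.  14. -11.  -5.] 302
-15 [-13.  14. -11.  -5.] 273
-10 [-12.  14. -11.  -6.] 225
-5 [ -6.   7. -11. -10.] 34
```

Tip front measured at (547,194), height about 172. Top view, scene view and wrist view agree within 3 mm, and the yaw is about -8°. Finger backs are 13.5 mm off the axis, widening 45 mm above the TCP, so a TCP height of 150 suits. Next I descend in front of the trigger and come close.

```bash
python3 -m pendant '[[[1,0,0,0,0],[1,0,0,-0.04,0],[1,0,0,-0.08,0],[1,0,0,-0.12,0],[1,0,0,-0.15,0],[1,0,0,-0.15,0],[1,-0.01,0.0014,-0.15,0],[1,-0.02,0.0028,-0.15,0],[1,-0.03,0.0042,-0.15,0],[1,-0.03,0.0042,-0.15,0],[1,-0.03,0.0042,-0.15,0],[1,-0.03,0.0042,-0.15,0],[1,-0.03,0.0042,-0.15,0]]]'
python3 - <<'E'
from h import *
s=monitor.sense();print(np.round(s['eef_pos'],1),np.round(s['force'],2))
im,d=vision.capture("wrist");cv2.imwrite('pics/w2.png',im[...,::-1])
E
```

```text
time_s: 3.45
eef_pos: [574.7, 190.1, 150.6]
ee_rot: [-0.0, 0.997, -0.073, 0.0]
force: [0.6, 0.5, -1.2]
grip_width: 0.005
[574.7 190.1 150.6] [ 0.63  0.45 -1.22]
```

View pics/w2.png

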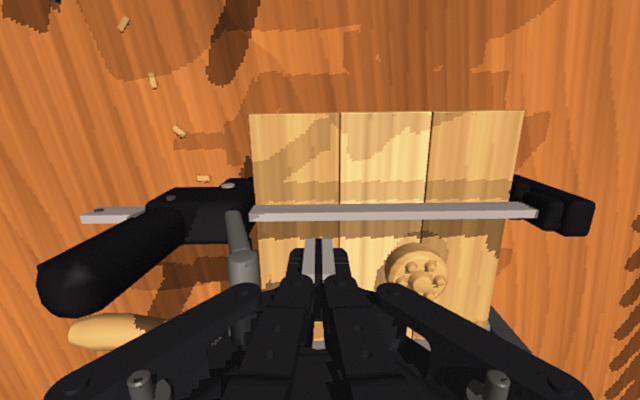

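The trigger end (px ~243,260) stands free to the left of the shut fingers, level with them. I press in slowly.

```bash
python3 -m pendant '[[[1,-0.005,0.0007,0,0],[1,-0.010,0.0014,0,0],[1,-0.013,0.0018,0,0],[1,-0.016,0.0022,0,0],[1,-0.019,0.0027,0,0],[1,-0.022,0.0031,0,0],[1,-0.025,0.0035,0,0],[1,-0.025,0.0035,0,0],[1,-0.025,0.0035,0,0],[1,-0.025,0.0035,0,0]]]'
python3 -m pendant '[[[1,-0.003,0.0004,0,0],[1,-0.006,0.0008,0,0],[1,-0.009,0.0013,0,0],[1,-0.011,0.0015,0,0],[1,-0.011,0.0015,0,0],[1,-0.011,0.0015,0,0],[1,-0.011,0.0015,0,0]]]'
```

```text
time_s: 4.5
eef_pos: [549.5, 193.8, 150.4]
ee_rot: [-0.0, 0.997, -0.073, 0.0]
force: [4.7, -1.9, 3.4]
grip_width: 0.002
time_s: 5.2
eef_pos: [538.7, 195.3, 150.6]
ee_rot: [-0.0, 0.997, -0.073, 0.001]
force: [5.4, -1.0, 3.5]
grip_width: 0.002
```

```bash
python3 -m pendant '[[[1,-0.001,0.0001,0,0],[1,-0.002,0.0003,0,0],[1,-0.002,0.0003,0,0],[1,-0.002,0.0003,0,0]]]'
python3 -m pendant '[[[1,-0.001,0.0001,0,0],[1,-0.002,0.0003,0,0],[1,-0.002,0.0003,0,0],[1,-0.002,0.0003,0,0]]]'
```

```text
time_s: 5.6
eef_pos: [536.8, 195.6, 150.6]
ee_rot: [-0.0, 0.997, -0.073, 0.001]
force: [5.7, -0.4, 4.4]
grip_width: -0.0
time_s: 6.0
eef_pos: [534.9, 195.8, 150.7]
ee_rot: [-0.0, 0.997, -0.073, 0.001]
force: [5.7, -1.3, 4.4]
grip_width: -0.0
```

```bash
python3 -m pendant '[[[1,-0.001,0.0001,0,0],[1,-0.002,0.0003,0,0],[1,-0.002,0.0003,0,0],[1,-0.002,0.0003,0,0]]]'
python3 -m pendant '[[[1,-0.001,0.0001,0,0],[1,-0.001,0.0001,0,0],[1,-0.001,0.0001,0,0],[1,-0.001,0.0001,0,0]]]'
```

```text
time_s: 6.4
eef_pos: [534.3, 195.9, 150.9]
ee_rot: [-0.0, 0.997, -0.073, 0.003]
force: [13.9, -2.8, 1.9]
grip_width: 0.002
time_s: 6.8
eef_pos: [534.0, 195.9, 150.9]
ee_rot: [-0.0, 0.997, -0.073, 0.004]
force: [17.7, -2.4, 0.0]
grip_width: 0.001
```

Stop felt at TCP x=534: the force jumped from 5.7 to 17.7 N within 1 mm of travel, and the travel (about 27 mm) fits. Next I let it spring out.

```bash
python3 - <<'E'
from h import *
im,d=vision.capture("wrist");cv2.imwrite('pics/w3.png',im[...,::-1])
E
python3 -m pendant '[[[1,0.005,-0.0007,0,0],[1,0.010,-0.0014,0,0],[1,0.015,-0.0021,0,0],[1,0.020,-0.0028,0,0],[1,0.025,-0.0035,0,0],[1,0.030,-0.0042,0,0],[1,0.035,-0.0049,0,0],[1,0.043,-0.006,0,0],[1,0.043,-0.006,0,0],[1,0.043,-0.006,0,0],[1,0.043,-0.006,0,0],[1,0.043,-0.006,0,0],[1,0.043,-0.006,0,0],[1,0.043,-0.006,0,0],[1,0.043,-0.006,0,0]]]'
python3 - <<'E'
from h import *
im,d=vision.capture("wrist");cv2.imwrite('pics/w4.png',im[...,::-1])
a=cv2.imread('pics/w3.png');b=cv2.imread('pics/w4.png')
cv2.imwrite('pics/w34.png',np.hstack([a[150:400,20:400],b[150:400,20:400]]))
E
```

```text
time_s: 8.35
eef_pos: [574.2, 190.4, 150.3]
ee_rot: [0.0, 0.997, -0.073, -0.0]
force: [-0.5, 0.1, 0.2]
grip_width: -0.005
```

View pics/w34.png

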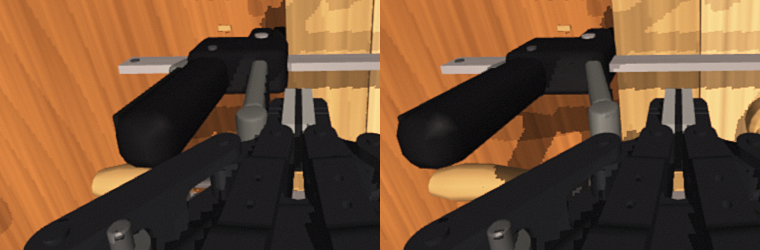

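Left half (pressed): the trigger touches the fingers, with a gap to the grip. Right half (released): the trigger is fully out again, clear of the fingers, and the force is zero. Second press, the same travel.

```bash
python3 -m pendant '[[[1,-0.005,0.0007,0,0],[1,-0.010,0.0014,0,0],[1,-0.013,0.0018,0,0],[1,-0.016,0.0022,0,0],[1,-0.019,0.0027,0,0],[1,-0.022,0.0031,0,0],[1,-0.025,0.0035,0,0],[1,-0.028,0.0039,0,0],[1,-0.031,0.0043,0,0],[1,-0.034,0.0048,0,0],[1,-0.037,0.0052,0,0],[1,-0.039,0.0055,0,0],[1,-0.040,0.0056,0,0],[1,-0.041,0.0057,0,0],[1,-0.042,0.0059,0,0],[1,-0.042,0.0059,0,0],[1,-0.042,0.0059,0,0],[1,-0.042,0.0059,0,0]]]'
```

```text
time_s: 10.2
eef_pos: [534.3, 196.0, 151.1]
ee_rot: [-0.0, 0.997, -0.073, 0.003]
force: [13.9, -0.9, 1.6]
grip_width: 0.003
```

```bash
python3 -m pendant '[[[1,-0.001,0.0001,0,0],[1,-0.001,0.0001,0,0],[1,-0.001,0.0001,0,0],[1,-0.001,0.0001,0,0],[1,-0.001,0.0001,0,0],[1,-0.001,0.0001,0,0]]]'
python3 - <<'E'
from h import *
im,d=vision.capture("wrist");a=im[150:400,20:400,::-1]
im,d=vision.capture("scene");b=cv2.resize(im[120:245,260:450,::-1],(380,250))
cv2.imwrite('pics/w5.png',np.hstack([a,b]))
s=monitor.sense();print(s['force'],s['eef_pos'])
E
```

```text
time_s: 10.8
eef_pos: [534.0, 196.0, 151.2]
ee_rot: [-0.0, 0.997, -0.073, 0.004]
force: [17.4, -1.1, 0.3]
grip_width: 0.001
[17.66033951 -1.09507337 -0.20321904] [534.02147778 195.97100286 151.20995688]
```

View pics/w5.png

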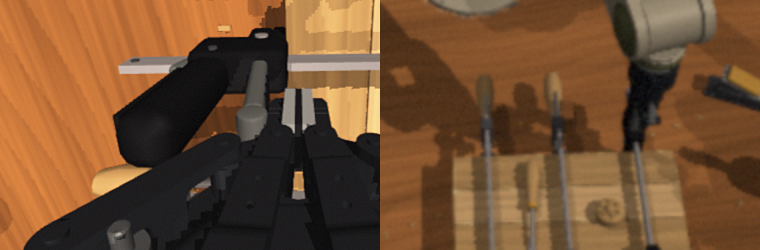

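The trigger is at its stop against the finger backs, with a visible gap to the grip. The gouge and rosette are undisturbed. Handing in.

```bash
python3 -c "
from h import *
print(order.finish_job())"
```

```text
the job is handed in; nothing more can be done
None
```

I pressed the trigger to its stop twice with the backs of the shut fingers, only from its front, and handed the job in with it still held there.

- **First press:** the trigger came up firmly against its stop at about 18 N. The force rose from about 6 N to 18 N within 1 mm of travel.
- **Release:** I backed off about 40 mm. The picture showed the trigger sprung right out and clear of the fingers, and the measured force was about zero.
- **Second press:** it stopped at the same point, within 0.1 mm, and is held at about 17.5 N. The last wrist picture shows a clear gap between trigger and grip.

The job took about 11 s. The last picture shows the gouge and rosette where they were; I did not check the mallet, plane, glue, square and stone at the end, but the arm never came near them at a height to touch them. The cameras disagreed by up to about 3 mm on where the trigger tip was, which made no difference because I found the stop by force. No checks failed.

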